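# Tip the spent blade cartridges into the used-blade bin

### The job

Pick up the orange cup that holds the two red spent blade cartridges, press the flap of the yellow used-blade bin open with the cup's pouring lip and tip both cartridges through, so that the flap shuts over them. Then stand the empty orange cup upright back on the table and let go of it. Leave the white cup with the green fresh cartridges where it is.

Things in the scene. Friction and masses are not known exactly. Their poses are not given: they have to be found in the camera images.
- spent_cup: Orange pouring cup, about 120 g, 56 mm wide (y), walls 4. Origin under it, on the table; +x the pouring direction. Back wall outer face x = -36, back and sides 52 high. Floor from x = -36 to 8; from there a flat pouring wall leans out 40 degrees from upright. On one of two places, +x roughly along the bin's. Tilting turns +z towards +x: cartridges stay in to about 40 degrees, roll out by 85.
- cup_lip (a point): Middle of the orange cup's pouring lip, the straight 56 mm wide top edge of its pouring wall: x = 56, z = 57 mm in the cup's frame.
- cup_handle (a point): Middle of the orange cup's handle, where to pinch it across the cup's y, from above or leaning: a black flat plate standing upright behind the cup in its x-z plane, 10 mm thick (y), x = -35 to -95, z = 22 to 62. This point: x = -70, z = 42 in the cup's frame.
- fresh_cup: White cup of the same shape and axes on the other of the two places, 160 to 245 mm from the orange one, with two green fresh cartridges. Bystander: leave it.
- spent_1: Red spent blade cartridge: a cylinder 16 mm in diameter and 26 long with an 8 long steel tip of 8 diameter, 20 g, lying across the cup (along its own y). Origin on its axis near the middle. Starts in the orange cup.
- spent_2: The second red cartridge, like spent_1.
- blade_bin: Yellow used-blade bin, fixed, x = -60 to 100, y = -60 to 60 mm, 140 high, clear window on its -y side. Origin on the table under the middle of its opening, which a level grey flap closes. A red guard, inner faces 55 from this middle, rises to z = 158 on the +x, +y and -y sides. The cup comes over the unguarded -x side, pouring towards the bin's +x; cartridges roll off the pressed flap's free edge.
- press_point (a point): Where the cup's lip should end, in the opening: x = -8, y = 0, z = 120 mm in the bin's frame (20 below the shut flap's top). With the lip here and the cup tilted 85 degrees the flap is open about 0.4 rad and the pouring wall just clears the bin's -x edge; at less than 80 degrees it would rub there.
- bin_flap (a joint): Angle of the bin's flap in rad: 0 shut, grows as it is pressed down into the bin, to 1.2. Flap 106 (x) by 96 mm (y), 4 thick, top at z = 140, hinged along y at x = -55 in the bin's frame; free edge with white stripe at x = 52. A weak spring shuts it: about 1 to 2 N at the press point. It does not open upwards.
Things that resemble listed ones, but are neither listed nor needed, are in the scene too. What is shaped like the spent_1 but blue is not meant.

How it is judged:
On the way:
1. the orange cup presses the bin's flap open by at least 0.2 rad (value of joint bin_flap above 0.2 rad and contact force between spent_cup and blade_bin above 0.2 N), for 0.05 s.
At the end, for the whole second after the job is handed in: Both red cartridges lie inside the yellow bin (below 90 mm, within its walls), the flap is shut again (under 0.1 rad), and the orange cup stands at rest on the table, upright within 10 degrees, its underside within 10 mm of the table top (z of each of spent_1, spent_2 in the frame of blade_bin below 0.09 m and x of spent_1 in the frame of blade_bin between -0.055 and 0.095 m and y of spent_1 in the frame of blade_bin between -0.055 and 0.055 m and x of spent_2 in the frame of blade_bin between -0.055 and 0.095 m and y of spent_2 in the frame of blade_bin between -0.055 and 0.055 m and value of joint bin_flap below 0.1 rad and angle between spent_cup's own z axis and vertical below 0.17 rad and height (world z) of spent_cup between -0.01 and 0.01 m and linear speed of spent_cup below 0.03 m/s); the robot touches nothing.
It fails at once if the white cup is shifted more than 30 mm or tipped more than 20 degrees (distance of fresh_cup from where it was at the start of the episode above 0.03 m or angle between fresh_cup's own z axis and vertical above 0.35 rad).
It also fails if it takes over 45 s, if anything falls off the work surface, if the arm or the gripper's body presses on something with over 40 N, if the wrist force passes 120 N, or if a joint passes its speed limit or range.

### The arm

A 6-joint arm with a two-finger parallel gripper is mounted at the origin on the work surface. World frame = base frame: x ahead of the robot, y to its left, z up, the work surface at z = 0. Lengths are in m, angles in rad, forces in N, time in s.
With the tool pointing down it reaches from about 0.25 to 0.725 m from the base axis. Payload 4 kg.
Tool frame: the origin (TCP) lies midway between the tips of the shut fingers; the grasp point (between the pads) lies 19 mm behind it; x points along the fingers, y is the direction in which the jaws open and shut, and the axes are right-handed (so a half turn about x gives the same grasp; the last joint's range is limited). The gripper opens to 85 mm and grips with 20 to 120 N. Pads are 22 mm wide; open, the fingers measure 114 mm over their backs; the gripper's body (76 mm by 85 mm) begins 54 mm behind the grasp point. The pads swing forward as they close: fully open they stand 13 mm farther back than shut.
Start: joints at [1.171, 0.241, 0.005, 1.335, 0, 1.571], TCP at [0.195, 0.461, 0.231] pointing down, gripper open.
Joint ranges: [-2.72, 2.72], [-1.05, 1.87], [-1.09, 1.28], [-1.99, 2.15], [-1.42, 1.44], [-3.14, 3.14]. Speed limits (rad/s): [2.79, 2.79, 3.14, 3.14, 3.14, 3.14].

### API

Orientations are given as a unit quaternion [x, y, z, w].
In Python, from workcell import * gives the robot as it stands.
- The arm moves only by the tool play_rows, never from a script. Its argument "plan" is a list of rows, each a list of 7 numbers: the shift along the tool's x, y, z in mm, then the turn, a rotation vector about the tool's x, y, z in rad, then the closure, from -1 (fully open) to 1 (shut). In form: [[x, y, z, rx, ry, rz, grip], ...]. A call has 1 to 20 rows; each row shifts and turns the commanded pose from where the row before left it, along the tool's axes as they then stand; what a row does not reach is not made up. A row lasts 1/12 s, in which the tool goes at most 41.7 mm and 7.16 degrees, less where a joint would pass 70% of its speed; a pose out of reach is approached as far as the arm can. A call with a gripper value outside its range is refused whole. The fingers move at their own pace and stop on an object; the grip force is fixed at half the most. Time passes only in rows, so rows that do not move let the fingers close. It gives the time, the measured TCP pose, the force and the opening at its end, in the units of the state.
- get_obs(): the state, without advancing time (a new reading comes with each control period).
- camera(name): name is "scene" or "top"; returns a dict with "frame" (384x512x3 uint8, red, green, blue), "depth" (384x512 float32, m along the optical axis (not along the pixel's ray), 0 where there is no reading), "fx", "fy", "cx", "cy" (pixels), "camera_from_world" (4x4, takes a point from world to camera coordinates). Camera axes: x right, y up, looking along -z (the intrinsics and any distortion apply to the point x, -y, -z); pixel columns grow to the right and rows downward; lengths in m; the calibration is good to about 2 mm. A picture is of the moment at which its call begins.
- job_done(): hands the job in, once; it reports no verdict.
Trained networks look in a picture, given as the dict that the camera call returned (one of the last four; its "shot" number tells which), for a name from the list of things; names that differ only in an ending like _2 or _b are one class to them, and where a whole thing is asked for, a point or a joint stands for the part that bears it (a point fixed in the world has none). Each returns a list of dicts, best first, with "confidence" (0 to 1); they miss things now and then, are a little off and sometimes report something else, mostly with a low value. They report only what shows in the picture. A call takes as long as a camera call. They do not tell look-alikes from the thing itself.
- search_frame(thing, picture): "centre" ([x, y, z] in m, in world coordinates, good to about 4 mm: the middle of the surface that is visible of it).
- pinpoint(thing, picture): "centre" ([x, y, z] in m, in world coordinates, good to about 4 mm: a listed point, or the origin of a listed thing).
The state is a dict: "clock": time; "joint_pos": joint angles; "joint_vel": joint speeds; "tau": joint torques, N m; "eef_pos": TCP position; "tool_rot": TCP orientation; "ft_force": force on the tool from outside, world axes, zero at the start; "ft_torque": the same for the moment, N m; "grip_width": finger opening in m.
Only numpy, scipy, OpenCV 4.12 (cv2) and the standard library are available. Lean on these libraries where they do the work, as an engineer would, in place of code of your own. Each camera call takes 0.05 s, during which the arm holds its last target. There are 200 camera calls.

## Working session

There is one attempt and no reset: what is moved stays moved. The work goes in short steps, Python scripts to look and compute and a tool call to move; the robot and the scene stay as the last step left them, time stands still between calls to the robot, and variables do not carry over. Pictures are saved under pics/ and viewed, about 8 in all and at most 12, crops included, and the job is handed in when it is done.

Besides the shell and the picture viewer there is one more tool, called by a JSON object that holds its "method" and its "body", one argument or row to a line. play_rows: Moves the arm, as the interface text tells. Its arguments: {"type":"object","properties":{"plan":{"type":"array","items":{"type":"array","items":{"type":"number"}}}},"required":["plan"]}

```bash
mkdir -p pics; cat > h.py <<'E'
from workcell import *
import numpy as np, cv2
from scipy.spatial.transform import Rotation as R
np.set_printoptions(precision=4,suppress=True)
def save(p,n): cv2.imwrite('pics/'+n,p['frame'][:,:,::-1])
def cloud(p):
    d=p['depth'];v,u=np.indices(d.shape)
    c=np.stack([(u-p['cx'])/p['fx']*d,-(v-p['cy'])/p['fy']*d,-d,np.ones_like(d)],-1)
    w=c@np.linalg.inv(p['camera_from_world']).T
    w=w[...,:3]; w[d==0]=np.nan
    return w
E
python3 - <<'E'
from h import *
o=get_obs();print(o)
ps=[camera(n) for n in('top','scene')]
for p,n in zip(ps,('top','scene')):
    save(p,n+'0.png')
    for t in ['spent_cup','cup_lip','cup_handle','fresh_cup','spent_1','blade_bin','press_point']:
        print(n,t,[(np.array(r['centre']),round(r['confidence'],2)) for r in pinpoint(t,p)])
cv2.imwrite('pics/both0.png',np.hstack([cv2.resize(p['frame'],(400,300))[:,:,::-1] for p in ps]))
E
```

```text
{'clock': 0.0, 'joint_pos': array([1.171 , 0.2414, 0.0037, 1.3352, 0.    , 1.5708]), 'joint_vel': array([ 0.0013,  0.0004,  0.001 ,  0.0003,  0.0007, -0.    ]), 'tau': array([ -0.0008, -37.2321,  25.2406,   0.017 ,   0.0002,  -0.    ]), 'eef_pos': array([0.1944, 0.46  , 0.2304]), 'tool_rot': array([ 0.1397,  0.6932, -0.1411,  0.6929]), 'ft_force': array([-0.0337, -0.0072, -0.2351]), 'ft_torque': array([ 0.0172,  0.0239, -0.0069]), 'grip_width': 0.0852703401462329}
top spent_cup [(array([ 0.4518, -0.1908,  0.006 ]), 0.81)]
top cup_lip [(array([ 0.4513, -0.1351,  0.057 ]), 0.98)]
top cup_handle [(array([ 0.4399, -0.2639,  0.0431]), 0.96)]
top fresh_cup []
top spent_1 [(array([ 0.4449, -0.2128,  0.0155]), 0.7), (array([ 0.4519, -0.1911,  0.0092]), 0.7), (array([ 0.5326, -0.2007,  0.0077]), 0.64)]
top blade_bin [(array([0.5748, 0.1883, 0.0003]), 0.76)]
top press_point [(array([0.5734, 0.1832, 0.1181]), 0.79)]
scene spent_cup [(array([ 0.4487, -0.1921,  0.0037]), 0.64)]
scene cup_lip [(array([ 0.4513, -0.1399,  0.0552]), 0.94)]
scene cup_handle [(array([ 0.4432, -0.2599,  0.0421]), 0.7)]
scene fresh_cup [(array([ 0.6409, -0.1959,  0.0029]), 0.77)]
scene spent_1 [(array([ 0.5317, -0.1956,  0.0095]), 0.55), (array([ 0.4449, -0.2144,  0.0155]), 0.5), (array([ 0.4514, -0.1933,  0.0135]), 0.48)]
scene blade_bin [(array([0.5771, 0.1808, 0.1228]), 0.72), (array([0.5747, 0.1835, 0.0014]), 0.65)]
scene press_point [(array([0.5746, 0.1766, 0.1222]), 0.9)]
```

View pics/top0.png

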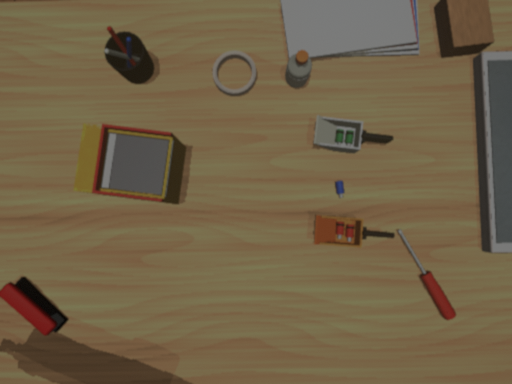

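View pics/scene0.png

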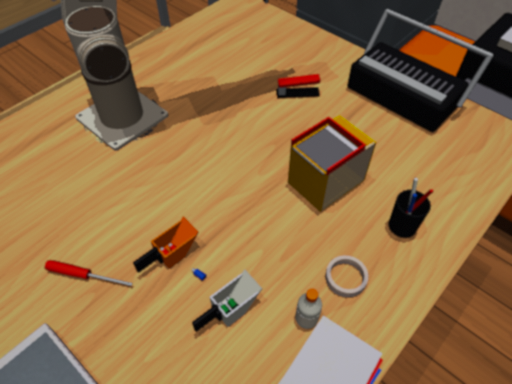

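The scene camera shows the orange cup at about (170,245) with two red cartridges, and the white cup at (230,300). The yellow bin with its guard is at (330,160), a blue cartridge is at (200,274), and a screwdriver lies behind the handle. The top view matches: cup (338,230), bin opening (137,163). Next I'll measure the yaw of the bin and the cup.

```bash
python3 - <<'E'
from h import *
p=camera('top');w=cloud(p);hsv=cv2.cvtColor(p['frame'],cv2.COLOR_RGB2HSV)
x,y,z=w[...,0],w[...,1],w[...,2]
def rect(m,n):
    q=w[m];r=cv2.minAreaRect((q[:,:2]*1000).astype(np.float32));print(n,m.sum(),r,'z',np.percentile(q[:,2],[2,50,98]))
near=(abs(x-.58)<.12)&(abs(y-.2)<.14)
rect(near&(z>.15),'guard'); rect(near&(z>.125)&(z<.149),'lid+flap'); rect(near&(z>.125),'bin top')
c=(abs(x-.445)<.05)&(y<-.11)&(y>-.31)&(z>.012)&(z<.075)
rect(c,'cup'); dark=c&(hsv[...,2]<60)&(y<-.225)
rect(dark,'handle');q=w[dark];print('handle mean',q.mean(0),'y range',q[:,1].min(),q[:,1].max())
org=c&(hsv[...,1]>150)&(hsv[...,2]>60);rect(org,'orange')
for yy in np.arange(-.30,-.12,.01):
    s=c&(abs(y-yy)<.005)
    if s.sum(): print(round(yy,3),s.sum(),x[s].min(),x[s].max(),z[s].max())
E
```

```text
guard 740 ((575.3292236328125, 185.63572692871094), (121.4097900390625, 120.33076477050781), 81.83287811279297) z [0.151  0.1566 0.1592]
lid+flap 5528 ((577.9136352539062, 204.28578186035156), (162.88314819335938, 119.9752426147461), 81.60704040527344) z [0.1356 0.1388 0.1437]
bin top 6293 ((578.080078125, 204.25494384765625), (162.77731323242188, 120.41978454589844), 81.68045806884766) z [0.1357 0.139  0.1578]
cup 1259 ((444.81182861328125, -212.54627990722656), (150.63999938964844, 55.95730209350586), 84.75896453857422) z [0.0127 0.0452 0.0615]
handle 178 ((440.11785888671875, -252.28524780273438), (64.90095520019531, 27.382099151611328), 68.82501983642578) z [0.0175 0.0596 0.063 ]
handle mean [ 0.4437 -0.249   0.0531] y range -0.2858822381745997 -0.22501534685679417
orange 859 ((448.6058654785156, -183.46759033203125), (91.99573516845703, 53.38747024536133), 84.80085754394531) z [0.0127 0.0381 0.0583]
-0.29 6 0.4351500172179363 0.442713029699754 0.05972384351122384
-0.28 30 0.43341779390985247 0.4439191702483672 0.0631280703768975
-0.27 27 0.4354204776709499 0.44499156379710575 0.
[... 204 characters left out ...]
06333643095436714
-0.23 158 0.4168287898754991 0.4704865815617245 0.06130741805615059
-0.22 114 0.4167549806005285 0.4706618926999957 0.05369925558859423
-0.21 111 0.41707374319447826 0.4727605364811011 0.05250901158462673
-0.2 58 0.4189945206429883 0.47295099967297244 0.05308432623276771
-0.19 108 0.419243209441535 0.47510102932898046 0.052132732432392026
-0.18 73 0.4194777611857079 0.4752719749908971 0.05256031762743707
-0.17 122 0.4215273633416708 0.47546915307576687 0.052804285168623344
-0.16 132 0.421690972550252 0.4775736571897089 0.05603823813213116
-0.15 121 0.4238030267075535 0.4777648741261757 0.05510600312154457
-0.14 104 0.42418324072272834 0.47789083546789873 0.06008392245505756
```

```bash
cat >> h.py <<'E'
def rz(a): return R.from_euler('z',a,degrees=True)
BIN=(np.array([.5752,.1845,0]),rz(81.7)); CUP=(np.array([.4466,-.1931,0]),rz(84.8))
def T(p,r): M=np.eye(4);M[:3,:3]=r.as_matrix();M[:3,3]=p;return M
def tilt(yaw,t): return rz(yaw)*R.from_euler('y',t,degrees=True)   # +z towards +x
def toolrot(cupr,L,flip=0):  # tool x = cup(sinL,0,-cosL), tool y=+-cup y
    s=np.deg2rad(L);X=np.array([np.sin(s),0,-np.cos(s)]);Y=np.array([0,-1. if flip else 1.,0])
    return cupr*R.from_matrix(np.stack([X,Y,np.cross(X,Y)],1))
def cur():
    o=get_obs();return o['eef_pos'],R.from_quat(o['tool_rot'])
def delta(p0,r0,p1,r1): # translation in tool axes at r0 (mm), rotvec in tool axes
    return r0.inv().apply(p1-p0)*1000,(r0.inv()*r1).as_rotvec()
E
python3 - <<'E'
from h import *
p,r=cur();print(r.as_matrix())
for f in(0,1):
    rt=toolrot(CUP[1],40,f); g=CUP[0]+CUP[1].apply([-.070,0,.042])
    tcp=g+rt.apply([.019,0,0]); pre=tcp-rt.apply([.12,0,0])
    print(f,rt.as_matrix()[:,0],rt.as_quat(),'tcp',tcp,'pre',pre,delta(p,r,pre,rt))
E
```

```text
[[ 0.      0.3893  0.9211]
 [ 0.      0.9211 -0.3893]
 [-1.      0.      0.    ]]
0 [ 0.0583  0.6401 -0.766 ] [-0.285   0.3121  0.6111  0.6693] tcp [ 0.4414 -0.2506  0.0274] pre [ 0.4344 -0.3275  0.1194] (array([ 111.9563, -632.5634,  527.5708]), array([-1.7929, -0.4766,  0.6526]))
1 [ 0.0583  0.6401 -0.766 ] [ 0.6693  0.6111 -0.3121  0.285 ] tcp [ 0.4414 -0.2506  0.0274] pre [ 0.4344 -0.3275  0.1194] (array([ 111.9563, -632.5634,  527.5708]), array([1.2073, 0.6016, 0.4394]))
```

{"method": "play_rows", "body": {
  "plan": [
    [-5, 0, 0, 0.09, 0, 0, -1],
    [-5, 0, 0, 0.09, 0, 0, -1],
    [-5, 0, 0, 0.09, 0, 0, -1],
    [-5, 0, 0, 0.09, 0, 0, -1],
    [-5, 0, 0, 0.09, 0, 0, -1],
    [-5, 0, 0, 0.09, 0, 0, -1],
    [-5, 0, 0, 0.09, 0, 0, -1],
    [-5, 0, 0, 0.09, 0, 0, -1],
    [-5, 0, 0, 0.09, 0, 0, -1],
    [-5, 0, 0, 0.09, 0, 0, -1],
    [-5, 0, 0, 0.09, 0, 0, -1],
    [-5, 0, 0, 0.09, 0, 0, -1],
    [-5, 0, 0, 0.09, 0, 0, -1],
    [-5, 0, 0, 0.09, 0, 0, -1]
  ]
}}

```text
clock: 2.02
eef_pos: [0.1946, 0.4606, 0.3016]
tool_rot: [-0.523, -0.476, 0.523, -0.476]
ft_force: [-0.2, 0.6, 0.2]
grip_width: 0.0853
```

```bash
python3 - <<'E'
from h import *
p,r=cur();print(get_obs()['joint_pos'],r.as_matrix())
rt=toolrot(CUP[1],40,1);print(delta(p,r,np.array([.4344,-.3275,.1194]),rt))
E
```

```text
[1.171  0.2224 0.1626 1.511  0.     2.8353] [[-0.      0.9956 -0.0934]
 [ 0.     -0.0934 -0.9956]
 [-1.     -0.     -0.    ]]
(array([182.1383, 312.3168, 762.2374]), array([-0.0026,  0.6981, -0.0009]))
```

{"method": "play_rows", "body": {
  "plan": [
    [0, 13, 32, 0, 0, 0, -1],
    [0, 13, 32, 0, 0, 0, -1],
    [0, 13, 32, 0, 0, 0, -1],
    [0, 13, 32, 0, 0, 0, -1],
    [0, 13, 32, 0, 0, 0, -1],
    [0, 13, 32, 0, 0, 0, -1],
    [0, 13, 32, 0, 0, 0, -1],
    [0, 13, 32, 0, 0, 0, -1],
    [0, 13, 32, 0, 0, 0, -1],
    [0, 13, 32, 0, 0, 0, -1],
    [0, 13, 32, 0, 0, 0, -1],
    [0, 13, 32, 0, 0, 0, -1],
    [0, 13, 32, 0, 0, 0, -1],
    [0, 13, 32, 0, 0, 0, -1],
    [0, 13, 32, 0, 0, 0, -1],
    [0, 13, 32, 0, 0, 0, -1],
    [0, 13, 32, 0, 0, 0, -1],
    [0, 13, 32, 0, 0, 0, -1],
    [0, 13, 32, 0, 0, 0, -1],
    [0, 13, 32, 0, 0, 0, -1]
  ]
}}

```text
clock: 3.68
eef_pos: [0.3968, -0.2019, 0.3014]
tool_rot: [0.522, 0.477, -0.522, 0.477]
ft_force: [0.4, 1.0, -0.7]
grip_width: 0.0855
```

{"method": "play_rows", "body": {
  "plan": [
    [0, 13, 31, 0, 0.1, 0, -1],
    [0, 0, 0, 0, 0.1, 0, -1],
    [0, 0, 0, 0, 0.1, 0, -1],
    [0, 0, 0, 0, 0.1, 0, -1],
    [0, 0, 0, 0, 0.1, 0, -1],
    [0, 0, 0, 0, 0.1, 0, -1],
    [0, 0, 0, 0, 0.1, 0, -1],
    [0, 0, 0, 0, 0, 0, -1]
  ]
}}

```text
clock: 4.35
eef_pos: [0.406, -0.2341, 0.2969]
tool_rot: [0.67, 0.613, -0.311, 0.279]
ft_force: [-1.0, 0.5, -0.4]
grip_width: 0.0857
```

```bash
python3 - <<'E'
from h import *
p,r=cur();print(get_obs()['joint_pos'],p)
rt=toolrot(CUP[1],40,1);print(delta(p,r,np.array([.4344,-.3275,.1194]),rt))
print(delta(p,r,np.array([.4414,-.2506,.0274]),rt))
E
```

```text
[-0.8357  0.5178  0.3583  1.9401  0.4948  0.694 ] [ 0.406  -0.2341  0.2969]
(array([ 75.956 ,  38.2889, 183.8678]), array([-0.0063, -0.0095,  0.0045]))
(array([196.0603,  38.8351, 184.9871]), array([-0.0063, -0.0095,  0.0045]))
```

{"method": "play_rows", "body": {
  "plan": [
    [9, 4.8, 23, 0, 0, 0, -1],
    [9, 4.8, 23, 0, 0, 0, -1],
    [9, 4.8, 23, 0, 0, 0, -1],
    [9, 4.8, 23, 0, 0, 0, -1],
    [9, 4.8, 23, 0, 0, 0, -1],
    [9, 4.8, 23, 0, 0, 0, -1],
    [9, 4.8, 23, 0, 0, 0, -1],
    [9, 4.8, 23, 0, 0, 0, -1],
    [0, 0, 0, 0, 0, 0, -1]
  ]
}}

```text
clock: 5.1
eef_pos: [0.4363, -0.3296, 0.1234]
tool_rot: [0.668, 0.613, -0.312, 0.283]
ft_force: [-1.2, 1.9, 0.0]
grip_width: 0.0852
```

```bash
python3 - <<'E'
from h import *
p,r=cur();print(get_obs()['joint_pos'],p)
rt=toolrot(CUP[1],40,1)
print(delta(p,r,np.array([.4414,-.2506,.0274]),rt))
cp=camera('scene');cv2.imwrite('pics/pre.png',cv2.resize(cp['frame'][130:380,0:330,::-1],None,fx=2,fy=2))
print([(q['centre'],q['confidence']) for q in pinpoint('cup_handle',cp)])
E
```

```text
[-0.8958  0.8133  0.4333  1.7399  0.4597  0.6335] [ 0.4363 -0.3296  0.1234]
(array([124.4219,  -1.5332,   1.4129]), array([-0.0009, -0.0024,  0.0043]))
[([0.4462, -0.2628, 0.0415], 0.95), ([0.4492, -0.1923, 0.001], 0.51)]
```

View pics/pre.png

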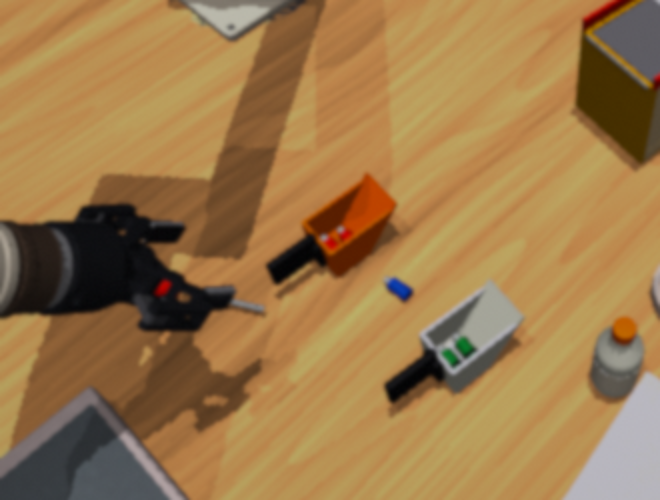

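Gripper is behind and above the handle (290,258), the fingers straddle it, and the blue cartridge and white cup are clear. Moving in.

{"method": "play_rows", "body": {
  "plan": [
    [20, -0.3, 0, 0, 0, 0, -1],
    [20, -0.3, 0, 0, 0, 0, -1],
    [20, -0.3, 0.5, 0, 0, 0, -1],
    [20, -0.3, 0.5, 0, 0, 0, -1],
    [18, -0.3, 0.4, 0, 0, 0, -1],
    [16, 0, 0, 0, 0, 0, -1],
    [10, 0, 0, 0, 0, 0, -1],
    [0, 0, 0, 0, 0, 0, -1]
  ]
}}

```text
clock: 5.87
eef_pos: [0.4423, -0.2487, 0.0331]
tool_rot: [0.668, 0.613, -0.311, 0.285]
ft_force: [-1.0, 1.0, 0.6]
grip_width: 0.0854
```

```bash
python3 - <<'E'
from h import *
p,r=cur();o=get_obs();print(o['joint_pos'],p,o['ft_force'])
rt=toolrot(CUP[1],40,1)
print(delta(p,r,np.array([.4414,-.2506,.0274]),rt))
E
```

```text
[-0.8062  0.789   0.1271  1.4154  0.5055  0.7179] [ 0.4423 -0.2487  0.0331] [-1.0261  0.9789  0.5898]
(array([ 3.1307, -0.6965,  5.1765]), array([ 0.003 , -0.0015,  0.0028]))
```

{"method": "play_rows", "body": {
  "plan": [
    [3, -0.5, 4, 0, 0, 0, -1],
    [0, 0, 0, 0, 0, 0, 0],
    [0, 0, 0, 0, 0, 0, 1],
    [0, 0, 0, 0, 0, 0, 1],
    [0, 0, 0, 0, 0, 0, 1],
    [0, 0, 0, 0, 0, 0, 1],
    [0, 0, 0, 0, 0, 0, 1],
    [0, 0, 0, 0, 0, 0, 1],
    [0, 0, 0, 0, 0, 0, 1],
    [0, 0, 0, 0, 0, 0, 1],
    [0, 0, 0, 0, 0, 0, 1]
  ]
}}

```text
clock: 6.78
eef_pos: [0.4417, -0.252, 0.0272]
tool_rot: [0.669, 0.612, -0.311, 0.285]
ft_force: [0.8, -1.4, 2.6]
grip_width: 0.0095
```

```bash
python3 - <<'E'
from h import *
p,r=cur();o=get_obs();print(o['joint_pos'],p,o['ft_force'],o['grip_width'])
# lift: world +z 40mm in tool axes
print(r.inv().apply([0,0,10]), r.inv().apply([0,10,0]), r.inv().apply([10,0,0]))
E
```

```text
[-0.8112  0.7992  0.1295  1.4088  0.5046  0.7151] [ 0.4417 -0.252   0.0272] [ 0.7799 -1.3554  2.5848] 0.009546291247853592
[-7.6496  0.0019 -6.4407] [ 6.415  -0.8904 -7.6194] [ 0.575   9.9603 -0.6799]
```

{"method": "play_rows", "body": {
  "plan": [
    [-7.65, 0, -6.44, 0, 0, 0, 1],
    [-15.3, 0, -12.9, 0, 0, 0, 1],
    [-15.3, 0, -12.9, 0, 0, 0, 1],
    [-15.3, 0, -12.9, 0, 0, 0, 1],
    [-15.3, 0, -12.9, 0, 0, 0, 1],
    [-15.3, 0, -12.9, 0, 0, 0, 1],
    [-15.3, 0, -12.9, 0, 0, 0, 1],
    [-15.3, 0, -12.9, 0, 0, 0, 1],
    [-15.3, 0, -12.9, 0, 0, 0, 1],
    [-15.3, 0, -12.9, 0, 0, 0, 1],
    [-7.65, 0, -6.44, 0, 0, 0, 1],
    [0, 0, 0, 0, 0, 0, 1]
  ]
}}

```text
clock: 7.78
eef_pos: [0.4423, -0.2524, 0.2296]
tool_rot: [0.669, 0.611, -0.311, 0.287]
ft_force: [0.7, -0.8, -1.6]
grip_width: 0.0095
```

```bash
cat >> h.py <<'E'
def rel():  # tool->cup at grasp: measured pose when cup stood at CUP
    pg=np.array([.4417,-.252,.0272]);rg=R.from_quat([.669,.612,-.311,.285])
    return np.linalg.inv(T(pg,rg))@T(*CUP)
def cupnow():
    return T(*cur())@rel()
E
python3 - <<'E'
from h import *
o=get_obs();print(o['joint_pos'],o['eef_pos'],o['ft_force'],o['grip_width'])
C=cupnow();print('pred origin',C[:3,3],'lip',(C@[.056,0,.057,1])[:3],'handle',(C@[-.07,0,.042,1])[:3])
for n in('scene','top'):
    cp=camera(n)
    for t in('cup_lip','spent_cup','spent_1'): print(n,t,[(np.array(q['centre']),round(q['confidence'],2)) for q in pinpoint(t,cp)])
    if n=='scene': cv2.imwrite('pics/lift.png',cv2.resize(cp['frame'][100:350,0:330,::-1],None,fx=2,fy=2))
    else:
        w=cloud(cp);c=(abs(w[...,0]-.45)<.04)&(w[...,1]>-.225)&(w[...,1]<-.1)&(w[...,2]>.15)
        for yy in np.arange(-.22,-.12,.01):
            s=c&(abs(w[...,1]-yy)<.005);print(round(yy,2),s.sum(),np.nanmax(w[...,2][s]) if s.any() else 0,w[...,0][s].min() if s.any() else 0,w[...,0][s].max() if s.any() else 0)
E
```

```text
[-0.8108  0.6144  0.3549  1.8145  0.5047  0.7152] [ 0.4423 -0.2524  0.2296] [ 0.69   -0.7796 -1.5925] 0.009497681672814524
pred origin [ 0.4473 -0.1935  0.2022] lip [ 0.4523 -0.1376  0.259 ] handle [ 0.4408 -0.2631  0.2444]
scene cup_lip [(array([ 0.4512, -0.1366,  0.2551]), 0.95)]
scene spent_cup [(array([ 0.4496, -0.1953,  0.2024]), 0.9)]
scene spent_1 [(array([ 0.5308, -0.1991,  0.0062]), 0.57), (array([ 0.4437, -0.2114,  0.2174]), 0.44), (array([ 0.451 , -0.191 ,  0.2143]), 0.42)]
top cup_lip [(array([ 0.4525, -0.1305,  0.255 ]), 0.9)]
top spent_cup [(array([ 0.4496, -0.1913,  0.2001]), 0.89)]
top spent_1 [(array([ 0.4461, -0.2104,  0.2103]), 0.71), (array([ 0.4495, -0.1876,  0.2066]), 0.66), (array([ 0.5335, -0.1964,  0.0097]), 0.41)]
-0.22 380 0.2524021810620627 0.4151566406334181 0.4706397484641008
-0.21 297 0.250890636700968 0.4167215309245462 0.47229147306550084
-0.2 202 0.25057761848602333 0.41701861795212686 0.47247201104585335
-0.19 293 0.2513584051775851 0.4186023538040085 0.474120600670744
-0.18 193 0.25139821220157066 0.4189194674210093 0.47431947753925957
-0.17 196 0.2515200411874141 0.4204004557414285 0.4759350692415462
-0.16 205 0.2517977699030588 0.42066010209516524 0.476159651494855
-0.15 215 0.2548205578684104 0.42212495193597843 0.4778144181321933
-0.14 194 0.25904978120938127 0.42237619293141804 0.4778960759542618
-0.13 4 0.2553339599031168 0.4244719893536996 0.42888340170100003
```

View pics/lift.png

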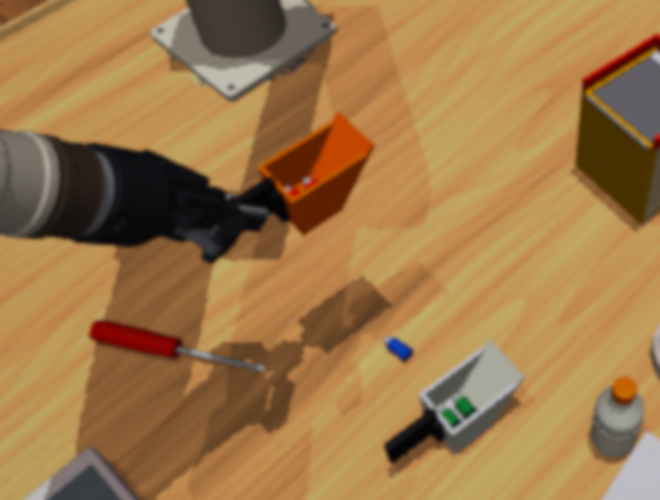

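Cup is lifted level with both cartridges inside (290–310,185), and the predicted lip position matches the cameras within 4 mm. I'll plan the transfer and the pour.

```bash
cat >> h.py <<'E'
def toolfor(lip_bin,t,yaw=81.7):  # tool pose for lip at bin-frame point (m), tilt deg
    r=tilt(yaw,t); lip=BIN[0]+BIN[1].apply(lip_bin); o=lip-r.apply([.056,0,.057])
    M=T(o,r)@np.linalg.inv(rel()); return M[:3,3],R.from_matrix(M[:3,:3])
def rows(keys,start=None):
    p,r=start or cur(); out=[]
    for k in keys:
        p1,r1=toolfor(*k); d,v=delta(p,r,p1,r1); out.append([round(float(a),1) for a in d]+[round(float(a),3) for a in v]+[1]); p,r=p1,r1
    return out
E
python3 - <<'E'
from h import *
p,r=cur();p1,r1=toolfor([-.05,0,.24],0);print(p1,delta(p,r,p1,r1))
E
```

```text
[0.5518 0.0211 0.2102] (array([ 193.6482,   85.821 , -204.6302]), array([ 0.0396, -0.0015,  0.0365]))
```

{"method": "play_rows", "body": {
  "plan": [
    [10, 4, -10, 0, 0, 0, 1],
    [20, 9, -21, 0, 0, 0, 1],
    [25, 11, -26, 0, 0, 0, 1],
    [25, 11, -26, 0, 0, 0, 1],
    [25, 11, -26, 0.01, 0, 0.01, 1],
    [25, 11, -26, 0.01, 0, 0.01, 1],
    [25, 11, -26, 0.01, 0, 0.01, 1],
    [20, 9, -22, 0.01, 0, 0.006, 1],
    [12, 5, -14, 0, 0, 0, 1],
    [6, 4, -7, 0, 0, 0, 1],
    [0, 0, 0, 0, 0, 0, 1]
  ]
}}

```text
clock: 9.1
eef_pos: [0.5563, 0.0199, 0.2109]
tool_rot: [0.684, 0.595, -0.318, 0.277]
ft_force: [-0.3, -0.3, -1.4]
grip_width: 0.0094
```

```bash
python3 - <<'E'
from h import *
o=get_obs();print(o['joint_pos'],o['eef_pos'])
C=cupnow();b=np.linalg.inv(T(*BIN));print('lip in bin',(b@C@[.056,0,.057,1])[:3], (b@C)[:3,:3])
for k in rows([([-.035,0,.20],10),([-.025,0,.185],20),([-.02,0,.175],30),([-.018,0,.170],36)]):print(k)
E
```

```text
[-0.3174  0.4346  0.0352  1.318   0.6871  1.3397] [0.5563 0.0199 0.2109]
lip in bin [-0.0505 -0.0042  0.2407] [[ 1.     -0.0033 -0.0002]
 [ 0.0033  1.      0.0008]
 [ 0.0002 -0.0008  1.    ]]
[23.3, -4.6, 3.8, 0.003, -0.175, 0.001, 1]
[0.2, 0.0, -11.7, 0.0, -0.175, -0.0, 1]
[-6.7, 0.0, -11.8, 0.0, -0.175, -0.0, 1]
[-5.7, 0.0, -7.0, 0.0, -0.105, -0.0, 1]
```

```bash
python3 - <<'E'
from h import *
f=lambda s:([-.05+.03*s,0,.24-.068*s],35*s)
for k in rows([f(i/8) for i in range(1,9)]):print(k)
E
```

```text
[1.7, -4.6, -1.6, 0.003, -0.077, 0.001, 1]
[1.1, 0.0, -2.3, 0.0, -0.076, -0.0, 1]
[1.2, 0.0, -3.0, 0.0, -0.076, -0.0, 1]
[1.2, 0.0, -3.7, 0.0, -0.076, -0.0, 1]
[1.3, 0.0, -4.4, 0.0, -0.076, -0.0, 1]
[1.2, 0.0, -5.1, 0.0, -0.076, -0.0, 1]
[1.1, 0.0, -5.8, 0.0, -0.076, -0.0, 1]
[1.0, 0.0, -6.5, 0.0, -0.076, -0.0, 1]
```

{"method": "play_rows", "body": {
  "plan": [
    [1.7, -4.6, -1.6, 0.003, -0.077, 0.001, 1],
    [1.1, 0, -2.3, 0, -0.076, 0, 1],
    [1.2, 0, -3, 0, -0.076, 0, 1],
    [1.2, 0, -3.7, 0, -0.076, 0, 1],
    [1.3, 0, -4.4, 0, -0.076, 0, 1],
    [1.2, 0, -5.1, 0, -0.076, 0, 1],
    [1.1, 0, -5.8, 0, -0.076, 0, 1],
    [1, 0, -6.5, 0, -0.076, 0, 1],
    [0, 0, 0, 0, 0, 0, 1]
  ]
}}

```text
clock: 9.85
eef_pos: [0.5571, 0.0541, 0.2141]
tool_rot: [0.558, 0.483, -0.51, 0.442]
ft_force: [0.1, 0.3, -0.5]
grip_width: 0.0089
```

```bash
python3 - <<'E'
from h import *
o=get_obs();print(o['joint_pos'],o['eef_pos'],o['ft_force'])
C=cupnow();b=np.linalg.inv(T(*BIN));print('lip in bin',(b@C@[.056,0,.057,1])[:3], (b@C)[:3,:3])
cp=camera('scene');print([(b[:3,:3]@np.array(q['centre'])+b[:3,3],q['confidence']) for q in pinpoint('cup_lip',cp)])
cv2.imwrite('pics/prep.png',cv2.resize(cp['frame'][30:280,150:450,::-1],None,fx=2,fy=2))
# pour: hold lip 146 to 55deg, then press
K=[([-.016,0,.160],40),([-.012,0,.150],46),([-.010,0,.146],52),([-.009,0,.142],58),([-.008,0,.138],64.5),([-.008,0,.132],71),([-.008,0,.125],78),([-.008,0,.120],85)]
for k in rows(K):print(k)
E
```

```text
[0.0488 0.3518 0.1098 1.3111 0.0886 1.7632] [0.5571 0.0541 0.2141] [ 0.0724  0.3088 -0.5212]
lip in bin [-0.0202 -0.0005  0.1727] [[ 0.8199  0.      0.5725]
 [-0.0007  1.      0.0009]
 [-0.5725 -0.0011  0.8199]]
[(array([-0.0243, -0.0025,  0.1684]), 0.91)]
[3.2, -0.2, -10.2, -0.003, -0.09, -0.0, 1]
[-0.9, 0.0, -9.9, 0.0, -0.105, -0.0, 1]
[-7.2, 0.0, -8.4, 0.0, -0.105, -0.0, 1]
[-7.2, 0.0, -7.8, 0.0, -0.105, -0.0, 1]
[-8.3, 0.0, -8.7, 0.0, -0.113, -0.0, 1]
[-6.3, 0.0, -9.0, 0.0, -0.113, -0.0, 1]
[-6.7, 0.0, -10.7, 0.0, -0.122, -0.0, 1]
[-8.7, 0.0, -10.1, 0.0, -0.122, -0.0, 1]
```

View pics/prep.png

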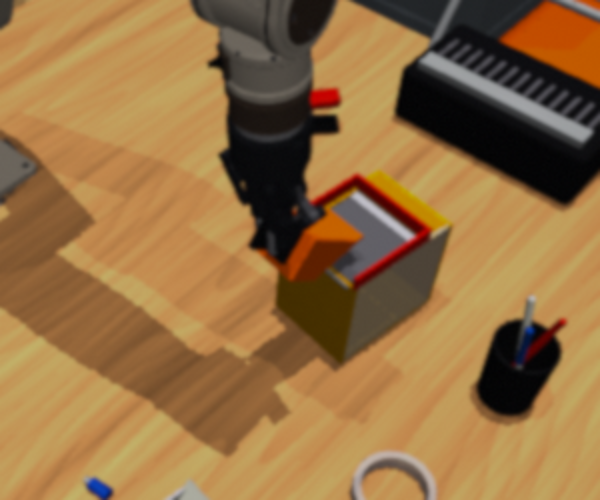

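Lip is over the flap (350,240) from the unguarded side, centred between the guards. Now the pour and press.

{"method": "play_rows", "body": {
  "plan": [
    [3.2, 0, -10.2, 0, -0.09, 0, 1],
    [-0.9, 0, -9.9, 0, -0.105, 0, 1],
    [-7.2, 0, -8.4, 0, -0.105, 0, 1],
    [-7.2, 0, -7.8, 0, -0.105, 0, 1],
    [-8.3, 0, -8.7, 0, -0.113, 0, 1],
    [-6.3, 0, -9, 0, -0.113, 0, 1],
    [-6.7, 0, -10.7, 0, -0.122, 0, 1],
    [-8.7, 0, -10.1, 0, -0.122, 0, 1],
    [0, 0, 0, 0, 0, 0, 1],
    [0, 0, 0, 0, 0, 0, 1],
    [0, 0, 0, 0, 0, 0, 1],
    [0, 0, 0, 0, 0, 0, 1],
    [0, 0, 0, 0, 0, 0, 1],
    [0, 0, 0, 0, 0, 0, 1]
  ]
}}

```text
clock: 11.12
eef_pos: [0.5696, 0.1361, 0.2356]
tool_rot: [-0.293, -0.25, 0.698, -0.603]
ft_force: [-0.1, -0.7, 0.1]
grip_width: 0.0094
```

```bash
python3 - <<'E'
from h import *
o=get_obs();print(o['joint_pos'],o['eef_pos'],o['ft_force'])
C=cupnow();b=np.linalg.inv(T(*BIN));print('lip in bin',(b@C@[.056,0,.057,1])[:3], np.rad2deg(np.arccos((b@C)[2,2])))
tp=camera('top')
cp=camera('scene');print([(b[:3,:3]@np.array(q['centre'])+b[:3,3],q['confidence']) for q in pinpoint('cup_lip',cp)])
print([(b[:3,:3]@np.array(q['centre'])+b[:3,3],q['confidence']) for q in pinpoint('spent_1',cp)+pinpoint('spent_1',tp)])
a=cv2.resize(cp['frame'][30:230,230:430,::-1],(400,400));c=cv2.resize(tp['frame'][90:240,60:210,::-1],(400,400))
cv2.imwrite('pics/pour.png',np.hstack([a,c]))
E
```

```text
[ 0.5248  0.8101  0.6794  1.99   -0.5851  2.4156] [0.5696 0.1361 0.2356] [-0.0987 -0.6911  0.1232]
lip in bin [-0.0086 -0.002   0.1236] 84.79927428286702
[(array([-0.0087, -0.004 ,  0.1212]), 0.75)]
[(array([-0.3844, -0.0114,  0.0079]), 0.65), (array([-0.3828, -0.0134,  0.0084]), 0.57), (array([ 0.0051, -0.0027,  0.0003]), 0.39), (array([ 0.0923, -0.008 ,  0.0117]), 0.37)]
```

View pics/pour.png

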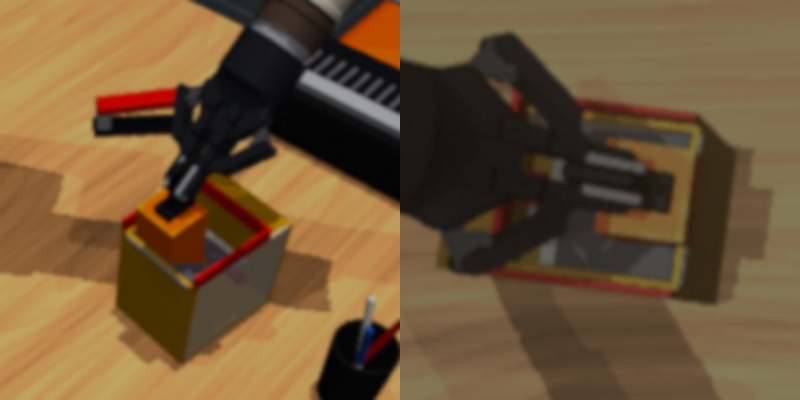

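The flap is pressed down with the lip in the opening, and a reddish shape shows through the window (left panel 235,270). The detector puts cartridges inside the bin. Next: retract straight up, then tilt back.

```bash
python3 - <<'E'
from h import *
K=[([-.008,0,.120+.02*i],85) for i in range(1,6)]+[([-.008-.004*i,0,.22+.004*i],85-6*i) for i in range(1,14)]+[([-.06,0,.272],0)]
for k in rows(K,toolfor([-.008,0,.120],85)):print(k)
E
```

```text
[-14.2, -0.0, 14.1, 0.0, 0.0, 0.0, 1]
[-14.2, -0.0, 14.1, 0.0, 0.0, 0.0, 1]
[-14.2, -0.0, 14.1, 0.0, 0.0, 0.0, 1]
[-14.2, -0.0, 14.1, 0.0, 0.0, 0.0, 1]
[-14.2, -0.0, 14.1, 0.0, 0.0, 0.0, 1]
[11.5, -0.0, 10.4, -0.0, 0.105, 0.0, 1]
[10.9, -0.0, 10.4, -0.0, 0.105, 0.0, 1]
[10.3, -0.0, 10.3, -0.0, 0.105, 0.0, 1]
[9.7, -0.0, 10.2, -0.0, 0.105, 0.0, 1]
[9.2, -0.0, 9.9, -0.0, 0.105, 0.0, 1]
[8.7, -0.0, 9.7, -0.0, 0.105, 0.0, 1]
[8.2, -0.0, 9.4, -0.0, 0.105, 0.0, 1]
[7.7, -0.0, 9.0, -0.0, 0.105, 0.0, 1]
[7.3, -0.0, 8.6, -0.0, 0.105, 0.0, 1]
[6.9, -0.0, 8.1, -0.0, 0.105, 0.0, 1]
[6.6, -0.0, 7.6, -0.0, 0.105, 0.0, 1]
[6.3, -0.0, 7.1, -0.0, 0.105, 0.0, 1]
[6.1, -0.0, 6.5, -0.0, 0.105, 0.0, 1]
[13.5, 0.0, 5.5, -0.0, 0.122, 0.0, 1]
```

```bash
python3 - <<'E'
from h import *
K=[([-.008,0,.170],85)]+[([-.008-.004*i,0,.17+.006*i],85-6*i) for i in range(1,15)]+[([-.065,0,.256],0)]
for k in rows(K,toolfor([-.008,0,.120],85)):print(k)
E
```

```text
[-35.4, -0.1, 35.3, 0.0, 0.0, 0.0, 1]
[10.1, -0.0, 11.8, -0.0, 0.105, 0.0, 1]
[9.3, -0.0, 11.7, -0.0, 0.105, 0.0, 1]
[8.6, -0.0, 11.4, -0.0, 0.105, 0.0, 1]
[7.9, -0.0, 11.1, -0.0, 0.105, 0.0, 1]
[7.3, -0.0, 10.7, -0.0, 0.105, 0.0, 1]
[6.7, -0.0, 10.2, -0.0, 0.105, 0.0, 1]
[6.2, -0.0, 9.7, -0.0, 0.105, 0.0, 1]
[5.7, -0.0, 9.1, -0.0, 0.105, 0.0, 1]
[5.3, -0.0, 8.4, -0.0, 0.105, 0.0, 1]
[4.9, -0.0, 7.8, -0.0, 0.105, 0.0, 1]
[4.7, -0.0, 7.1, -0.0, 0.105, 0.0, 1]
[4.5, -0.0, 6.4, -0.0, 0.105, 0.0, 1]
[4.3, -0.0, 5.6, -0.0, 0.105, 0.0, 1]
[4.3, -0.0, 4.9, -0.0, 0.105, 0.0, 1]
[-0.3, -0.0, 0.4, -0.0, 0.017, 0.0, 1]
```

{"method": "play_rows", "body": {
  "plan": [
    [-12, 0, 12, 0, 0, 0, 1],
    [-12, 0, 12, 0, 0, 0, 1],
    [-11.4, 0, 11.3, 0, 0, 0, 1],
    [10.1, 0, 11.8, 0, 0.105, 0, 1],
    [9.3, 0, 11.7, 0, 0.105, 0, 1],
    [8.6, 0, 11.4, 0, 0.105, 0, 1],
    [7.9, 0, 11.1, 0, 0.105, 0, 1],
    [7.3, 0, 10.7, 0, 0.105, 0, 1],
    [6.7, 0, 10.2, 0, 0.105, 0, 1],
    [6.2, 0, 9.7, 0, 0.105, 0, 1],
    [5.7, 0, 9.1, 0, 0.105, 0, 1],
    [5.3, 0, 8.4, 0, 0.105, 0, 1],
    [4.9, 0, 7.8, 0, 0.105, 0, 1],
    [4.7, 0, 7.1, 0, 0.105, 0, 1],
    [4.5, 0, 6.4, 0, 0.105, 0, 1],
    [4.3, 0, 5.6, 0, 0.105, 0, 1],
    [4.3, 0, 4.9, 0, 0.105, 0, 1],
    [0, 0, 0, 0, 0.017, 0, 1],
    [0, 0, 0, 0, 0, 0, 1]
  ]
}}

```text
clock: 12.95
eef_pos: [0.549, 0.0058, 0.2243]
tool_rot: [0.687, 0.593, -0.32, 0.273]
ft_force: [-0.0, 0.3, -2.2]
grip_width: 0.0088
```

```bash
python3 - <<'E'
from h import *
o=get_obs();print(o['joint_pos'],o['eef_pos'],o['ft_force'])
C=cupnow();b=np.linalg.inv(T(*BIN));print('lip in bin',(b@C@[.056,0,.057,1])[:3], np.rad2deg(np.arccos((b@C)[2,2])))
tp=camera('top');cp=camera('scene')
print([(b[:3,:3]@np.array(q['centre'])+b[:3,3],q['confidence']) for q in pinpoint('spent_1',cp)+pinpoint('spent_1',tp)])
print([(b[:3,:3]@np.array(q['centre'])+b[:3,3],q['confidence']) for q in pinpoint('cup_lip',cp)+pinpoint('spent_cup',cp)])
a=cv2.resize(cp['frame'][30:230,230:430,::-1],(400,400));c=cv2.resize(tp['frame'][90:260,60:230,::-1],(400,400))
cv2.imwrite('pics/after.png',np.hstack([a,c]))
w=cloud(tp);q=(w.reshape(-1,3)-BIN[0])@BIN[1].as_matrix()
for x0 in(-.02,0,.02,.04,.049): 
    m=(abs(q[:,0]-x0)<.006)&(abs(q[:,1])<.04)&(q[:,2]<.155);print(x0,m.sum(),np.median(q[m,2]) if m.any() else 0)
E
```

```text
[-0.3468  0.4248  0.0544  1.3697  0.6849  1.3139] [0.549  0.0058 0.2243] [-0.0422  0.3365 -2.1723]
lip in bin [-0.0656 -0.0002  0.2544] 0.3284597935742019
[(array([-0.383 , -0.0115,  0.0083]), 0.68), (array([-0.0641, -0.0035,  0.2547]), 0.35)]
[(array([-0.0638, -0.0025,  0.2545]), 0.89), (array([-0.0007, -0.0011, -0.001 ]), 0.32)]
-0.02 315 0.1388165560093234
0 307 0.13868478255371053
0.02 298 0.13881878785553559
0.04 317 0.1393051729288841
0.049 255 0.13949398283970438
```

View pics/after.png

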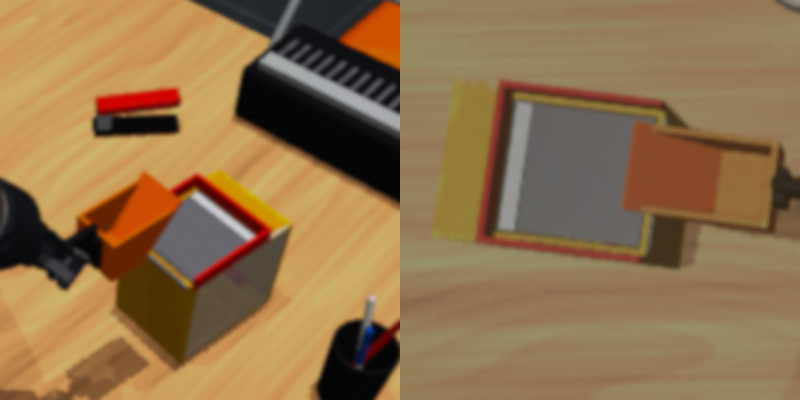

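The cup is empty and upright (right panel 700,175), and the flap is level at 139 mm with nothing on it. Red still shows through the bin window. Now set the cup down 35 mm forward of its first place.

```bash
python3 - <<'E'
from h import *
p,r=cur()
print(delta(p,r,np.array([.4417,-.215,p[2]]),r)[0], r.inv().apply([0,0,-10]))
E
```

```text
[-152.9199  -75.8583  180.4555] [ 7.6365 -0.0357  6.4562]
```

{"method": "play_rows", "body": {
  "plan": [
    [-8, -4, 10, 0, 0, 0, 1],
    [-17, -8, 20, 0, 0, 0, 1],
    [-21, -10, 24, 0, 0, 0, 1],
    [-21, -10.5, 25, 0, 0, 0, 1],
    [-21, -10.5, 25, 0, 0, 0, 1],
    [-21, -10.5, 25, 0, 0, 0, 1],
    [-21, -10.5, 24, 0, 0, 0, 1],
    [-15, -8, 18, 0, 0, 0, 1],
    [-8, -4, 9.5, 0, 0, 0, 1],
    [7.64, 0, 6.46, 0, 0, 0, 1],
    [15.3, 0, 12.9, 0, 0, 0, 1],
    [15.3, 0, 12.9, 0, 0, 0, 1],
    [15.3, 0, 12.9, 0, 0, 0, 1],
    [15.3, 0, 12.9, 0, 0, 0, 1],
    [15.3, 0, 12.9, 0, 0, 0, 1],
    [15.3, 0, 12.9, 0, 0, 0, 1],
    [15.3, 0, 12.9, 0, 0, 0, 1],
    [15.3, 0, 12.9, 0, 0, 0, 1],
    [7.64, 0, 6.46, 0, 0, 0, 1],
    [0, 0, 0, 0, 0, 0, 1]
  ]
}}

```text
clock: 14.92
eef_pos: [0.4402, -0.2131, 0.0442]
tool_rot: [0.686, 0.595, -0.318, 0.274]
ft_force: [-0.5, 0.2, -1.9]
grip_width: 0.0095
```

```bash
python3 - <<'E'
from h import *
o=get_obs();p,r=cur();print(o['eef_pos'],o['ft_force'])
C=cupnow();print('cup',C[:3,3],C[:3,2],r.inv().apply([0,0,-1]))
E
```

```text
[ 0.4402 -0.2131  0.0442] [-0.4661  0.2371 -1.8648]
cup [ 0.4482 -0.1544  0.0173] [ 0.0025 -0.0059  1.    ] [0.7613 0.0026 0.6483]
```

{"method": "play_rows", "body": {
  "plan": [
    [4.6, 0, 3.9, 0, 0, 0, 1],
    [3.8, 0, 3.2, 0, 0, 0, 1],
    [2.3, 0, 1.9, 0, 0, 0, 1],
    [1.1, 0, 0.9, 0, 0, 0, 1],
    [0, 0, 0, 0, 0, 0, 1],
    [0, 0, 0, 0, 0, 0, 1]
  ]
}}

```text
clock: 15.42
eef_pos: [0.4409, -0.2157, 0.0311]
tool_rot: [0.687, 0.593, -0.318, 0.275]
ft_force: [0.1, -0.6, -1.6]
grip_width: 0.0093
```

```bash
python3 - <<'E'
from h import *
o=get_obs();print(o['eef_pos'],o['ft_force']);print(cupnow()[:3,3])
E
```

```text
[ 0.4409 -0.2157  0.0311] [ 0.0897 -0.621  -1.6375]
[ 0.4492 -0.1571  0.0041]
```

Still about 4 mm up with no contact, so I'll lower it to contact.

{"method": "play_rows", "body": {
  "plan": [
    [1.2, 0, 1, 0, 0, 0, 1],
    [1.2, 0, 1, 0, 0, 0, 1],
    [0.8, 0, 0.7, 0, 0, 0, 1],
    [0, 0, 0, 0, 0, 0, 1],
    [0, 0, 0, 0, 0, 0, 1]
  ]
}}

```text
clock: 15.83
eef_pos: [0.4409, -0.2156, 0.0271]
tool_rot: [0.687, 0.593, -0.318, 0.275]
ft_force: [-0.7, -0.9, 3.5]
grip_width: 0.0093
```

```bash
python3 - <<'E'
from h import *
o=get_obs();print(o['eef_pos'],o['ft_force']);print(cupnow()[:3,3])
E
```

```text
[ 0.4409 -0.2156  0.0271] [-0.7253 -0.8952  3.5081]
[ 0.4492 -0.157   0.0001]
```

In contact (+3.5 N, underside at z ≈ 0). Releasing and backing out along the fingers.

{"method": "play_rows", "body": {
  "plan": [
    [0, 0, 0, 0, 0, 0, 0.5],
    [0, 0, 0, 0, 0, 0, 0],
    [0, 0, 0, 0, 0, 0, -0.5],
    [0, 0, 0, 0, 0, 0, -1],
    [0, 0, 0, 0, 0, 0, -1],
    [0, 0, 0, 0, 0, 0, -1],
    [0, 0, 0, 0, 0, 0, -1],
    [0, 0, 0, 0, 0, 0, -1],
    [-10, 0, 0, 0, 0, 0, -1],
    [-20, 0, 0, 0, 0, 0, -1],
    [-20, 0, 0, 0, 0, 0, -1],
    [-20, 0, 0, 0, 0, 0, -1],
    [-20, 0, 0, 0, 0, 0, -1],
    [-20, 0, 0, 0, 0, 0, -1],
    [-15, 0, 0, 0, 0, 0, -1],
    [0, 0, 0, 0, 0, 0, -1],
    [0, 0, 0, 0, 0, 0, -1],
    [0, 0, 0, 0, 0, 0, -1]
  ]
}}

```text
clock: 17.33
eef_pos: [0.4287, -0.2946, 0.1211]
tool_rot: [0.687, 0.593, -0.318, 0.274]
ft_force: [-0.0, 0.8, -0.4]
grip_width: 0.0854
```

```bash
python3 - <<'E'
from h import *
o=get_obs();print(o['clock'],o['eef_pos'],o['ft_force'],o['grip_width'],o['joint_vel'])
tp=camera('top');cp=camera('scene')
b=np.linalg.inv(T(*BIN))
for t in('spent_cup','cup_lip','fresh_cup','cup_handle'): print(t,[(np.array(q['centre']),round(q['confidence'],2)) for q in pinpoint(t,cp)+pinpoint(t,tp)])
print([(b[:3,:3]@np.array(q['centre'])+b[:3,3],q['confidence']) for q in pinpoint('spent_1',cp)+pinpoint('spent_1',tp)])
w=cloud(tp);q=(w.reshape(-1,3)-BIN[0])@BIN[1].as_matrix()
m=(abs(q[:,0]-.045)<.006)&(abs(q[:,1])<.04);print('flap free edge z',np.median(q[m,2]))
# red seen through window, bin crop
a=cv2.resize(cp['frame'][110:220,270:380,::-1],(400,400),interpolation=cv2.INTER_CUBIC);c=cv2.resize(cp['frame'][180:380,60:260,::-1],(400,400))
cv2.imwrite('pics/end.png',np.hstack([a,c]))
E
```

```text
17.3333 [ 0.4287 -0.2946  0.1211] [-0.0427  0.8226 -0.4181] 0.08538969791988675 [ 0.0083  0.0065 -0.0132  0.004   0.0001 -0.0002]
spent_cup [(array([ 0.451 , -0.1546,  0.0009]), 0.7), (array([ 0.4549, -0.1575,  0.0013]), 0.66)]
cup_lip [(array([ 0.4595, -0.1043,  0.0562]), 0.56), (array([ 0.4545, -0.0969,  0.0567]), 0.61)]
fresh_cup [(array([ 0.6385, -0.1956,  0.    ]), 0.57), (array([ 0.6368, -0.1959,  0.0017]), 0.89)]
cup_handle [(array([ 0.4408, -0.2254,  0.0396]), 0.65), (array([ 0.4382, -0.2227,  0.0434]), 0.82)]
[(array([-0.3845, -0.0096,  0.0059]), 0.67), (array([-0.3839, -0.015 ,  0.0078]), 0.51)]
flap free edge z 0.1394634168432578
```

View pics/end.png

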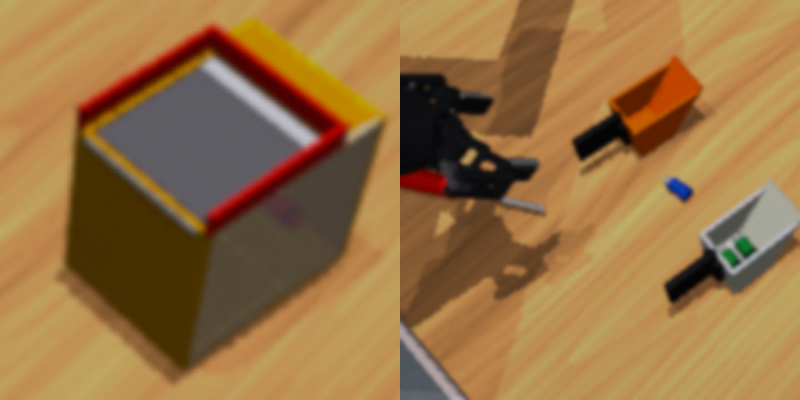

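```bash
python3 - <<'E'
from h import *
cp=camera('scene');tp=camera('top');M=np.linalg.inv(cp['camera_from_world'])
f=cp['frame'].astype(int);w=cloud(cp)
sub=f[140:200,325:378];m=(sub[...,0]-sub[...,1]>25)&(sub[...,2]>sub[...,1]+2)
n,l,s,c=cv2.connectedComponentsWithStats(m.astype(np.uint8))
o=(M[:3,3]-BIN[0])@BIN[1].as_matrix()
for i in range(1,n):
    if s[i,4]<3: continue
    u,v=c[i]+[325,140]
    d=M[:3,:3]@[(u-cp['cx'])/cp['fx'],-(v-cp['cy'])/cp['fy'],-1];d=d@BIN[1].as_matrix()
    print(s[i],(u,v),[(z,(o+d*(z-o[2])/d[2]).round(3)[:2]) for z in(.01,.04,.08,.12)],'depth pt bin',((w[int(v),int(u)]-BIN[0])@BIN[1].as_matrix()).round(3))
g=cp['frame'][135:205,310:380,::-1];g=cv2.convertScaleAbs(cv2.resize(g,(560,560),interpolation=cv2.INTER_CUBIC),alpha=1.8)
cv2.imwrite('pics/win.png',g)
# red/orange things elsewhere in top
h=cv2.cvtColor(tp['frame'],cv2.COLOR_RGB2HSV);r=((h[...,0]<6)|(h[...,0]>172))&(h[...,1]>150)&(h[...,2]>70)
n,l,s,c=cv2.connectedComponentsWithStats(r.astype(np.uint8))
for i in range(1,n):
    if s[i,4]>5: print('top red',s[i],c[i])
E
```

```text
[ 1  8 31 22 45] (np.float64(340.44444444444446), np.float64(158.53333333333333)) [(0.01, array([0.099, 0.023])), (0.04, array([0.076, 0.007])), (0.08, array([ 0.045, -0.014])), (0.12, array([ 0.015, -0.035]))] depth pt bin [-0.    -0.044  0.14 ]
[19 24  5  5 10] (np.float64(346.2), np.float64(166.0)) [(0.01, array([ 0.092, -0.005])), (0.04, array([ 0.069, -0.02 ])), (0.08, array([ 0.039, -0.04 ])), (0.12, array([ 0.008, -0.059]))] depth pt bin [ 0.004 -0.062  0.126]
top red [108  27   3   4   9] [109.1111  28.6667]
top red [ 93 125  78  76 433] [119.485  157.5335]
top red [423 279  32  40 365] [440.5753 299.6712]
top red [  0 284  55  51 992] [ 26.7954 308.8599]
```

View pics/win.png

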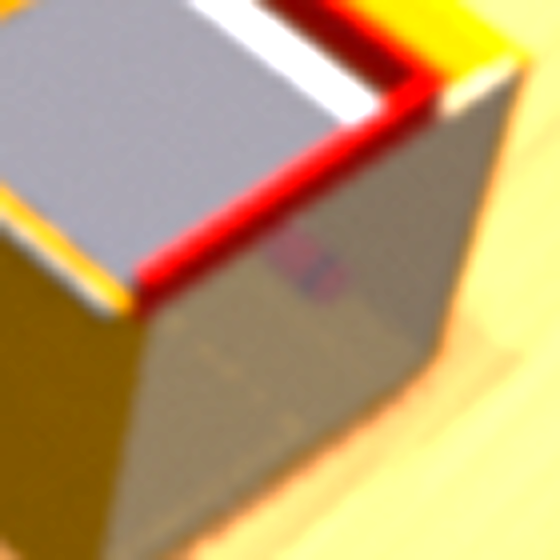

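```bash
python3 - <<'E'
from h import *
cs=[camera('scene') for _ in range(8)];cp=cs[0]
f=np.mean([c['frame'].astype(float) for c in cs],0)
d=f[...,0]-f[...,1]
print('R-G rows160-176 cols336-360');
for v in range(160,177): print(v,' '.join('%3d'%d[v,u] for u in range(334,362)))
def proj(p):
    c=cp['camera_from_world']@np.append(BIN[0]+BIN[1].apply(p),1);return (cp['cx']+cp['fx']*c[0]/-c[2],cp['cy']+cp['fy']*-c[1]/-c[2])
for x,z in((.087,.012),(.071,.012),(.087,.028),(.045,.012)):
    print(x,z,[(y,np.round(proj([x,y,z]),1)) for y in(-.03,-.02,-.01,0,.01)])
print('wall corner',proj([.1,-.06,0]),proj([.1,-.06,.14]),'cam in bin',(np.linalg.inv(cp['camera_from_world'])[:3,3]-BIN[0])@BIN[1].as_matrix())
tp=camera('top');print('top cam in bin',(np.linalg.inv(tp['camera_from_world'])[:3,3]-BIN[0])@BIN[1].as_matrix())
E
```

```text
R-G rows160-176 cols336-360
160   1   2   7  21  53  96 128 145 150 135 104  82  71  60  48  33  21  14  11   9   9   9   9   9   9   9   9   9
161   3  15  38  68 106 142 154 139 117  96  79  67  54  41  29  17  11   9   9   9   9   9   9   9   9   9   9   9
162  20  53  96 128 145 149 135 104  83  74  66  55  39  24  16  11   9   9   9   9   9   9   9   9   9   9   9  10
163  68 107 142 154 139 117  96  79  69  62  54  43  32  21  14  10   9   9   9   9   9   9   9   9   9   9   9   9
164 128 144 150 134 104  83  74  65  55  46  40  35  31  27  21  15  11   9   9   9   9   9   9   9  10  10   9   9
165 153 139 117  96  79  69  61  50  38  32  31  31  32  30  28  22  15  10   9   9   9   9   9   9   9  10   9   9
166 135 104  83  74  64  53  42  31  24  24  27  30  31  32  30  25  17  11   9   9   9   9   9   9   9   9   9   9
167  96  79  69  61  48  33  22  17  15  19  24  27  30  30  28  21  15  13  13  12  10   9   9   9   9   9   9   9
168  74  65  53  41  30  19  13  11  12  14  19  23  26  27  22  16  16  20  21  17  12   9   9   9   9   9   9   9
169  61  48  33  21  16  13 
[... 1088 characters left out ...]
 array([348. , 175.2])), (-0.02, array([345.1, 172.8])), (-0.01, array([342.3, 170.6])), (0, array([339.5, 168.3])), (0.01, array([336.7, 166. ]))]
0.087 0.028 [(-0.03, array([353.4, 168.1])), (-0.02, array([350.5, 165.8])), (-0.01, array([347.6, 163.5])), (0, array([344.8, 161.2])), (0.01, array([342., 159.]))]
0.045 0.012 [(-0.03, array([340.9, 180.2])), (-0.02, array([338. , 177.8])), (-0.01, array([335.2, 175.5])), (0, array([332.4, 173.2])), (0.01, array([329.7, 170.9]))]
wall corner (np.float64(363.50684287038655), np.float64(179.5673491006924)) (np.float64(375.12298768167136), np.float64(141.55133003159597)) cam in bin [-0.5668 -0.4389  0.881 ]
top cam in bin [-0.2237  0.0634  0.8774]
```

```bash
python3 - <<'E'
import cv2,numpy as np
a=cv2.imread('pics/top0.png')[212:248,310:400];b=cv2.imread('pics/scene0.png')[215:270,130:205];c=cv2.imread('pics/top0.png')[112:160,310:400]
z=lambda i:cv2.convertScaleAbs(cv2.resize(i,(400,280),interpolation=cv2.INTER_CUBIC),alpha=1.5)
cv2.imwrite('pics/z.png',np.vstack([np.hstack([z(a),z(b)]),np.hstack([z(c),z(cv2.imread('pics/scene0.png')[150:205,320:375])])]))
E
```

```text
(no output)
```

View pics/z.png

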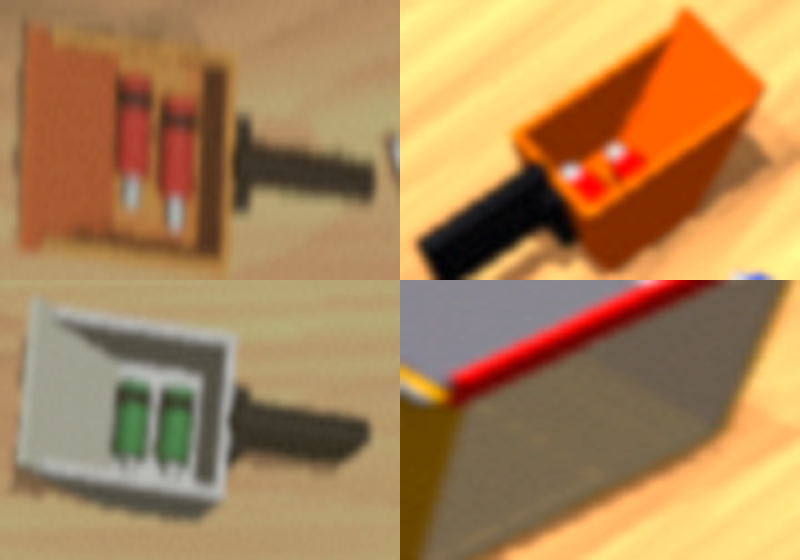

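```bash
python3 - <<'E'
from h import *
tp=camera('top');w=cloud(tp);q=(w.reshape(-1,3)-BIN[0])@BIN[1].as_matrix()
# any small object 5-40mm high on table within 150 mm around the bin
m=(q[:,2]>.006)&(q[:,2]<.05)&(q[:,0]>-.12)&(q[:,0]<.3)&(abs(q[:,1])<.16)&~((q[:,0]>-.07)&(q[:,0]<.11)&(abs(q[:,1])<.07))
print('stray pts near bin',m.sum(),q[m][:5])
# cup interior heights
C=T(np.array([.4492,-.157,0]),rz(81.7));c=(w.reshape(-1,3)-C[:3,3])@C[:3,:3]
k=(abs(c[:,1])<.02)&(c[:,0]>-.028)&(c[:,0]<.005)&(c[:,2]<.06);print('cup floor z pct',np.percentile(c[k,2],[5,50,95]))
o=get_obs();print(o['clock'],o['joint_vel'])
print(job_done())
E
```

```text
stray pts near bin 0 []
cup floor z pct [0.0001 0.0026 0.0051]
18.5333 [ 0.0005  0.0004 -0.0011  0.0019  0.0005 -0.0007]
the job is handed in; nothing more can be done
None
```

I gripped the orange cup by its handle and pressed the bin flap open with its lip at 85° tilt. I tipped the cartridges out, then stood the empty cup upright on the table and let go. I handed the job in at 18.5 s of the 45 s limit.

**Last checks that agreed:**
- **Flap press:** with the lip measured at 124 mm height, the flap was open about 0.35 rad. This comes from the lip position; the joint value itself was not readable.
- **Flap afterwards:** it is shut, level at 139 mm, with nothing on it.
- **Orange cup:** it is empty, stands with its underside at about 0 mm, and the gripper is clear of it.
- **White cup:** it is still in place, within about 4 mm of the first reading, which is the measuring error.

**Not confirmed:** only one red cartridge shows through the bin window, lying on the floor near the far (+x) wall. The second is not in the cup, on the flap, or anywhere the cameras can see on the table. It is most likely in the half of the bin hidden from the cameras. A strip about 60 mm wide behind the bin is also hidden from both cameras, so I could not rule that out.

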